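# Stroke the ticket covers shut along a curved shelf rail

## Task

Run closed fingertips lightly along the curved blue ticket rail, from the red dot to the white square, so that the four raised yellow ticket covers are laid flat one after another in a single stroke, without lifting away from the rail before the last cover is down. Press gently, do not bend any cover backwards, leave the tin, carton and roll of mints where they stand, and finish with the hand clear of everything.

Things in the scene. Friction and masses are not known exactly. Their poses are not given: they have to be found in the camera images.
- rail: Curved blue ticket rail, 46 mm wide, fixed on the counter at any yaw. Origin on the counter; z up. Its centre line is an arc of radius 150 mm about (-135, 0) mm of this frame; the stroke runs counter-clockwise seen from above, from -40 deg (red dot) to +40 deg. Top face 17 mm up, level once covers shut. On springy feet: gives straight down up to 7 mm at 1 N per mm, then stops hard.
- start (a point): Centre of the red dot (17 mm across) on the end pad where the stroke begins, on the rail's top face (17 mm up)
- finish (a point): Centre of the white square (16 mm) on the end pad where the stroke ends, on the rail's top face (17 mm up)
- hinge1 (a point): Middle of the hinge line of the first cover counted from the red dot, on the rail's top face (17 mm up). The hinge runs across the rail, on the side of the cover nearer the red dot
- hinge2 (a point): Middle of the hinge line of the second cover counted from the red dot, on the rail's top face (17 mm up). The hinge runs across the rail, on the side of the cover nearer the red dot
- hinge3 (a point): Middle of the hinge line of the third cover counted from the red dot, on the rail's top face (17 mm up). The hinge runs across the rail, on the side of the cover nearer the red dot
- hinge4 (a point): Middle of the hinge line of the fourth cover counted from the red dot, on the rail's top face (17 mm up). The hinge runs across the rail, on the side of the cover nearer the red dot
- cover1 (a joint): Opening angle (rad) of the first yellow ticket cover from the red dot: rigid flap with white paper window, 38 mm long along the rail, 36 mm wide, 3 mm thick, pitch 44 mm. 0 is shut (flat, level with the rail); starts at 0.45 to 0.75, free edge raised on the side towards the white square; stop at 1.4. Friction hinge (0.006 N m): stays where it is left, 0.2 to 3 N of push shuts it
- cover2 (a joint): Opening angle (rad) of the second yellow ticket cover from the red dot: rigid flap with white paper window, 38 mm long along the rail, 36 mm wide, 3 mm thick, pitch 44 mm. 0 is shut (flat, level with the rail); starts at 0.45 to 0.75, free edge raised on the side towards the white square; stop at 1.4. Friction hinge (0.006 N m): stays where it is left, 0.2 to 3 N of push shuts it
- cover3 (a joint): Opening angle (rad) of the third yellow ticket cover from the red dot: rigid flap with white paper window, 38 mm long along the rail, 36 mm wide, 3 mm thick, pitch 44 mm. 0 is shut (flat, level with the rail); starts at 0.45 to 0.75, free edge raised on the side towards the white square; stop at 1.4. Friction hinge (0.006 N m): stays where it is left, 0.2 to 3 N of push shuts it
- cover4 (a joint): Opening angle (rad) of the fourth yellow ticket cover from the red dot: rigid flap with white paper window, 38 mm long along the rail, 36 mm wide, 3 mm thick, pitch 44 mm. 0 is shut (flat, level with the rail); starts at 0.45 to 0.75, free edge raised on the side towards the white square; stop at 1.4. Friction hinge (0.006 N m): stays where it is left, 0.2 to 3 N of push shuts it
- tin: Loose green round sweets tin, 54 mm diameter, 36 mm high, standing inside the rail's curve; origin at the centre of its underside; leave alone
- carton: Loose red and white carton, 75 x 42 x 24 mm high, lying outside the rail's curve; origin at the centre of its underside, x along its length; leave alone
- roll: Loose blue and silver roll of mints standing on end, 24 mm diameter, 55 mm high, outside the rail's curve; origin at the centre of its underside; leave alone

How it is judged:
By the outcome, as a careful person would: the job done as asked, in the order asked, and still so for the second after the job is handed in, with the robot touching nothing.
It also fails if it takes over 40 s, if anything falls off the work surface, if the arm or the gripper's body presses on something with over 40 N, if the wrist force passes 120 N, or if a joint passes its speed limit or range.

## Robot

A 6-joint arm with a two-finger parallel gripper is mounted at the origin on the work surface. World frame = base frame: x ahead of the robot, y to its left, z up, the work surface at z = 0. Lengths are in m, angles in rad, forces in N, time in s.
With the tool pointing down it reaches from about 0.325 to 0.85 m from the base axis. Payload 4.4 kg.
Tool frame: the origin (TCP) lies at the very end of the fingers, on their centre line; the grasp point (between the pads) lies 19 mm behind it (env.grasp_offset is the distance from the TCP to the grasp point, in m); y points along the fingers, z is the direction in which the jaws open and shut, and the axes are right-handed (so a half turn about y gives the same grasp; the last joint's range is limited). The gripper opens to 94 mm and grips with 3 to 60 N. Pads are 16 mm wide; open, the fingers measure 119 mm over their backs; the gripper's body (75 mm by 177 mm) begins 78 mm behind the grasp point.
Start: joints at [-1.306, 0.207, 1.542, -0, 1.393, -0.15], TCP at [0.232, -0.526, 0.205] pointing down, gripper open.
Joint ranges: [-2.73, 2.73], [-0.86, 2.22], [0.23, 2.46], [-1.11, 4.25], [0.08, 2.63], [-2.82, 2.82]. Speed limits (rad/s): [2.79, 2.79, 3.14, 3.14, 3.14, 3.14].

## Interface

Orientations are given as a unit quaternion [x, y, z, w].
In Python, from rig import env gives the robot as it stands.
- The arm moves only by the tool drive_tool, never from a script. Its argument "rows" is a list of rows, each a list of 4 numbers: the shift along the world's x, y, z in mm, then the turn about the world's z in rad. A call has 1 to 8 rows; each row is the pose to reach, as a shift and turn from the pose commanded when the call began; what a row does not reach only later rows make up. A row lasts 1/8 s, in which the tool goes at most 62.5 mm and 10.7 degrees, less where a joint would pass 70% of its speed; a pose out of reach is approached as far as the arm can. A call with a gripper value outside its range is refused whole. "hand" is the gripper's target within -1 to 1 (fully open at 1, half-way at 0, shut at -1), set as the call begins (left out, the last holds). The fingers move at their own pace and stop on an object; the grip force is fixed at half the most. Time passes only in rows, so rows that repeat a pose let the fingers close. It gives the time, the measured TCP pose, the force and the opening at its end, in the units of the state.
- env.observe(): the state, without advancing time (a new reading comes with each control period).
- env.capture(name): name is "side" or "top"; returns a dict with "image" (480x640x3 uint8, red, green, blue), "fov_y" (degrees; the focal length in pixels is half the picture's height over the tangent of half this angle, whatever the lens; pixels are square), "cx", "cy" (the principal point, pixels), "R" (3x3) and "t" (3): a world point X has camera coordinates R X + t. Camera axes: x right, y down, z forward; pixel columns grow to the right and rows downward; lengths in m; the calibration is good to about 2 mm. A picture is of the moment at which its call begins. There is no depth.
- env.sign_off(): hands the job in, once; it reports no verdict.
The state is a dict: "time_s": time; "joint_positions": joint angles; "joint_vel": joint speeds; "effort": joint torques, N m; "ee_pos": TCP position; "tool_rot": TCP orientation; "force": force on the tool from outside, world axes, zero at the start; "moment": the same for the moment, N m; "opening": opening from 0.0 (shut) to 1.0 (fully open).
Only numpy, scipy, OpenCV 4.12 (cv2) and the standard library are available. Lean on these libraries where they do the work, as an engineer would, in place of code of your own. Each camera call takes 0.05 s, during which the arm holds its last target.

## Working session

There is one attempt and no reset: what is moved stays moved. The work goes in short steps, Python scripts to look and compute and a tool call to move; the robot and the scene stay as the last step left them, time stands still between calls to the robot, and variables do not carry over. Pictures are saved under pics/ and viewed, and the job is handed in when it is done.

Besides the shell and the picture viewer there is one more tool, called as name([rows], argument=value, ...), one row to a line, values as JSON. drive_tool: Moves the arm, as the interface text tells. Its arguments: {"type":"object","properties":{"rows":{"type":"array"},"hand":{"type":"number"}},"required":["rows"]}

```bash
mkdir -p pics; ls; python3 - <<'E'
from rig import env
import cv2,numpy as np
s=env.observe(); print({k:np.round(v,3) for k,v in s.items()})
for n in("top","side"):
    c=env.capture(n); cv2.imwrite(f"pics/{n}0.png",c["image"][:,:,::-1]); np.savez(f"{n}.npz",**c)
    print(n,c["fov_y"],c["cx"],c["cy"],np.round(c["R"],4).tolist(),np.round(c["t"],4))
E
```

```text
pics
{'time_s': np.float64(0.0), 'joint_positions': array([-1.305,  0.207,  1.543, -0.   ,  1.393, -0.151]), 'joint_vel': array([ 0.   , -0.001, -0.002, -0.002, -0.001,  0.001]), 'effort': array([ 1.0000e-03, -3.7087e+01, -2.8142e+01,  7.0000e-02,  3.6000e-02,
       -0.0000e+00]), 'ee_pos': array([ 0.232, -0.525,  0.204]), 'tool_rot': array([-0.146,  0.693, -0.691,  0.146]), 'force': array([-0.045,  0.069, -0.102]), 'moment': array([-0.009,  0.03 , -0.003]), 'opening': np.float64(0.999)}
top 57.33684147058871 314.2756656479397 244.72850560835542 [[0.0072, -1.0, -0.0039], [-0.9938, -0.0067, -0.111], [0.1109, 0.0047, -0.9938]] [0.0364 0.5872 0.6475]
side 44.46132804745923 315.3266846384885 237.32743797712885 [[-0.9902, -0.1389, 0.0168], [-0.0959, 0.5865, -0.8042], [0.1019, -0.7979, -0.5941]] [0.5626 0.0531 0.7725]
```

View pics/top0.png

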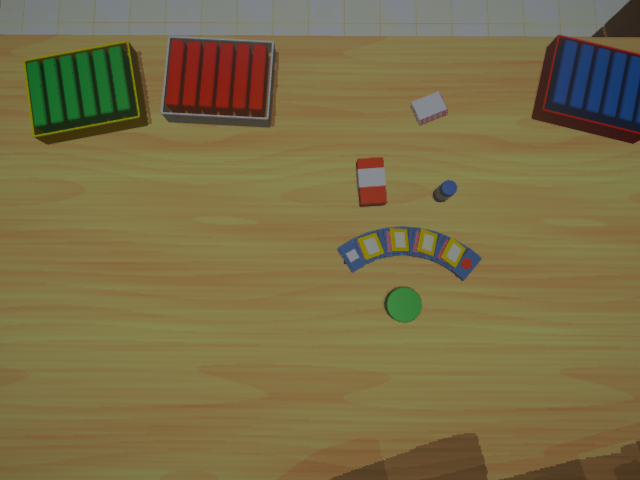

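View pics/side0.png

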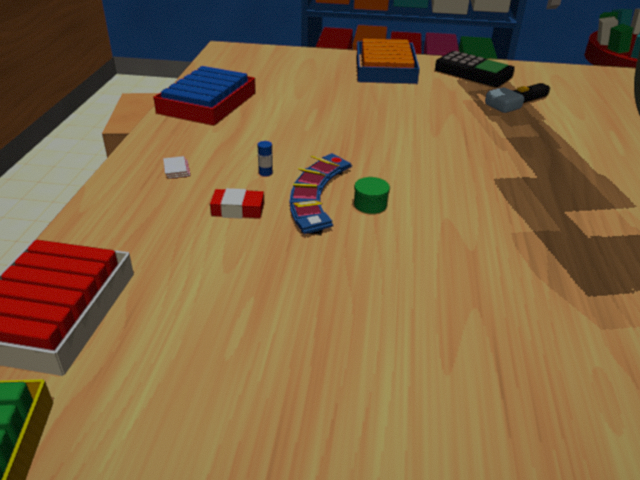

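The top view shows the red dot at about (466,264), the white square at about (352,256), the tin at (404,304), the carton at (371,181) and the roll at (447,190). I'll zoom in and segment these.

```bash
cat > h.py <<'E'
import numpy as np,cv2
def load(n): 
    c=dict(np.load(f"{n}.npz")); return c
def foc(c): return c["image"].shape[0]/2/np.tan(np.radians(float(c["fov_y"]))/2)
def proj(c,X):
    p=np.atleast_2d(X)@c["R"].T+c["t"]; f=foc(c)
    return np.c_[f*p[:,0]/p[:,2]+c["cx"],f*p[:,1]/p[:,2]+c["cy"]]
def back(c,uv,z):
    uv=np.atleast_2d(uv).astype(float);f=foc(c)
    d=np.c_[(uv[:,0]-c["cx"])/f,(uv[:,1]-c["cy"])/f,np.ones(len(uv))]@c["R"]
    o=-c["R"].T@c["t"]; return o+d*((z-o[2])/d[:,2])[:,None]
E
python3 - <<'E'
from h import *
for n,(x0,y0,w,h) in dict(top=(325,150,170,180),side=(200,130,200,120)).items():
    c=load(n); im=c["image"][y0:y0+h,x0:x0+w,::-1]
    k=3.3 if n=="top" else 4
    cv2.imwrite(f"pics/{n}z.png",cv2.resize(im,None,fx=k,fy=k,interpolation=cv2.INTER_CUBIC)[:600])
c=load("top"); hsv=cv2.cvtColor(c["image"],cv2.COLOR_RGB2HSV).astype(int)
H,S,V=hsv[...,0],hsv[...,1],hsv[...,2]
yy,xx=np.mgrid[:480,:640]
def cen(m,z,name):
    n,l,st,ce=cv2.connectedComponentsWithStats(m.astype(np.uint8))
    for i in range(1,n):
        if st[i,4]>25: print(name,st[i],ce[i].round(1),back(c,ce[i],z).round(4))
roi=(xx>325)&(xx<495)&(yy>150)&(yy<330)
cen(roi&((H<8)|(H>172))&(S>150)&(V>90),.017,"red")
cen(roi&(S<70)&(V>100),.017,"white")
cen(roi&(H>50)&(H<75)&(S>120),.036,"green")
cen(roi&(H>95)&(H<130)&(S>100),.017,"blue")
E
```

```text
red [357 158  26  11 232] [369.6 162.7] [[ 0.7229 -0.0481  0.017 ]]
red [360 186  26  19 419] [372.5 194.9] [[ 0.6698 -0.0524  0.017 ]]
red [461 259  10  10  76] [466.  263.2] [[ 0.561  -0.1988  0.017 ]]
white [358 167  28  21 503] [371.5 176.8] [[ 0.6995 -0.0509  0.017 ]]
white [395 232  11  15 140] [399.8 239. ] [[ 0.5987 -0.0951  0.017 ]]
white [422 234  12  17 138] [427.6 242. ] [[ 0.5943 -0.1391  0.017 ]]
white [364 237  16  17 167] [371.1 245.2] [[ 0.5885 -0.0495  0.017 ]]
white [447 244  14  18 152] [453.6 252.5] [[ 0.5778 -0.1797  0.017 ]]
white [346 249  13  13 107] [352.1 255.1] [[ 0.5727 -0.0194  0.017 ]]
green [387 287  35  35 947] [403.6 304.4] [[ 0.4965 -0.0958  0.036 ]]
blue [442 181  15  14 161] [448.7 187.4] [[ 0.6829 -0.1748  0.017 ]]
blue [338 228  93  44 819] [376.2 249.1] [[ 0.5824 -0.0575  0.017 ]]
blue [432 234  48  46 472] [456.6 258.8] [[ 0.5678 -0.1842  0.017 ]]
```

View pics/topz.png

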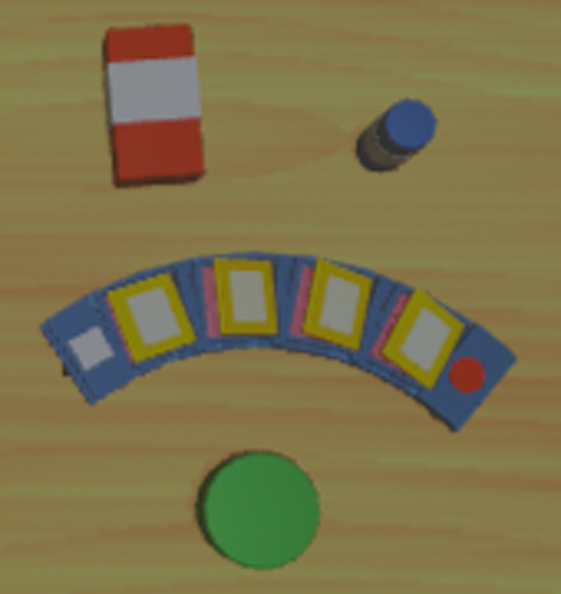

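View pics/sidez.png

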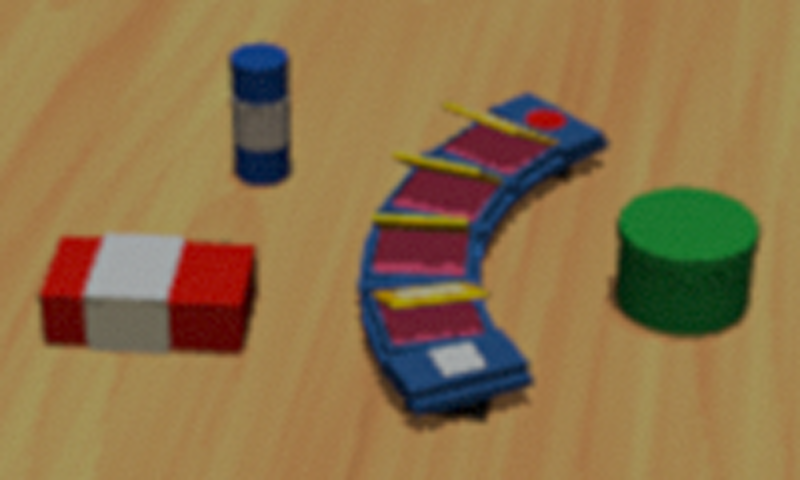

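```bash
cat >> h.py <<'E'
def rail(cx,cy,psi,ang,rad=.15,z=.017):
    ang=np.radians(np.atleast_1d(ang))+psi
    return np.c_[cx+rad*np.cos(ang),cy+rad*np.sin(ang),np.full(len(ang),z)]
E
python3 - <<'E'
from h import *
from scipy.optimize import least_squares
ct,cs=load("top"),load("side")
hsv=cv2.cvtColor(cs["image"],cv2.COLOR_RGB2HSV).astype(int);H,S,V=[hsv[...,i] for i in range(3)]
yy,xx=np.mgrid[:480,:640];roi=(xx>290)&(xx<352)&(yy>150)&(yy<235)
for nm,m in dict(red=roi&((H<5)|(H>175))&(S>190)&(V>130)&(xx>325)&(yy<165),white=roi&(S<70)&(V>100)&(yy>212)).items():
    n,l,st,ce=cv2.connectedComponentsWithStats(m.astype(np.uint8))
    for i in range(1,n):
        if st[i,4]>10: print(nm,st[i],ce[i].round(1),back(cs,ce[i],.017).round(4))
P=np.array([[.561,-.1988],[.5727,-.0194]])
d=P[1]-P[0];L=np.hypot(*d);m=P.mean(0);nrm=np.array([d[1],-d[0]])/L  # outward (to right of CCW travel)
psi=np.arctan2(nrm[1],nrm[0]);a=np.arcsin(L/2/.15);C=m-nrm*.15*np.cos(a)
print("C",C,"psi deg",np.degrees(psi),"a",np.degrees(a))
for n,c in(("top",ct),("side",cs)):
    x0,y0,w,h,k=(325,150,170,180,3.3) if n=="top" else (200,130,200,120,4)
    im=cv2.resize(c["image"][y0:y0+h,x0:x0+w,::-1],None,fx=k,fy=k,interpolation=cv2.INTER_CUBIC)
    for r in(.127,.15,.173):
        q=((proj(c,rail(*C,psi,np.linspace(-40,40,60),r))-[x0,y0]+.5)*k).astype(int)
        cv2.polylines(im,[q],False,(0,255,0),1)
    for s in (-40,-36.8,36.8,40):
        q=((proj(c,np.r_[rail(*C,psi,s,.127),rail(*C,psi,s,.173)])-[x0,y0]+.5)*k).astype(int);cv2.polylines(im,[q],False,(255,255,255),1)
    for i in range(4):
        for s,col in((-85+44*i,(0,0,255)),(-85+44*i+38,(255,0,255))):
            s=np.degrees(s/150)
            q=((proj(c,np.r_[rail(*C,psi,s,.132),rail(*C,psi,s,.168)])-[x0,y0]+.5)*k).astype(int);cv2.polylines(im,[q],False,col,1)
    cv2.imwrite(f"pics/{n}fit.png",im[:600])
E
```

```text
red [332 158   9   4  30] [336.  159.5] [[ 0.5613 -0.196   0.017 ]]
white [307 216  14   8  82] [313.9 219.3] [[ 0.573  -0.0173  0.017 ]]
C [ 0.44702256 -0.10128517] psi deg -3.731396999160425 a 36.817661010806226
```

View pics/topfit.png

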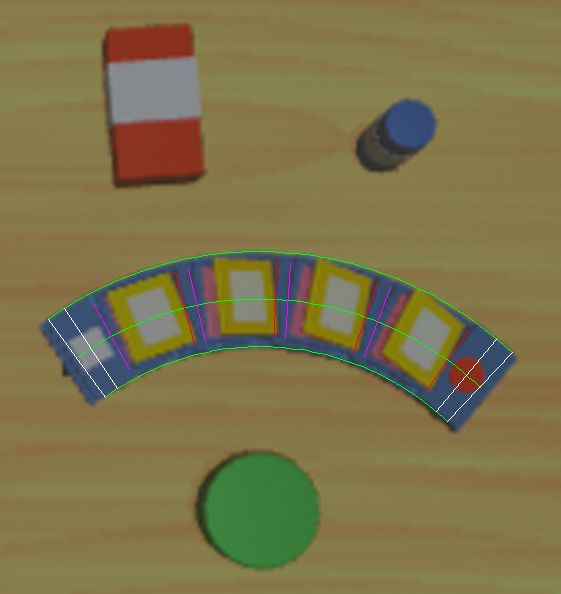

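View pics/sidefit.png

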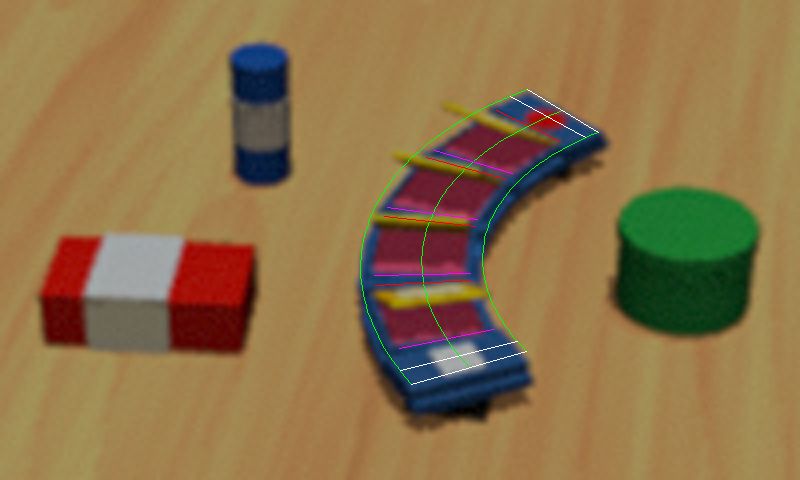

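```bash
cat > plan.py <<'E'
from h import *
from rig import env
from scipy.spatial.transform import Rotation as Ro
C=(.4472,-.1001);PSI=np.radians(-3.73)
def state():
    s=env.observe();M=Ro.from_quat(s["tool_rot"]).as_matrix()
    yaw=np.degrees(np.arctan2(M[1,2],M[0,2]))
    print("t",round(float(s["time_s"]),2),"pos",(s["ee_pos"]*1000).round(1),"yawjaw",yaw.round(1),"down",M[:,1].round(3),"F",s["force"].round(2),"op",round(float(s["opening"]),3),"q",s["joint_positions"].round(2))
    return s,yaw
def tgt(s_mm): 
    a=s_mm/150; return rail(*C,PSI,np.degrees(a))[0]*1000, np.degrees(a+PSI)
E
python3 - <<'E'
from plan import *
s,y=state()
for sm in (-97,-48,0,48,97): 
    p,a=tgt(sm);print(sm,p.round(1),"jaw",a.round(1),"rel",(p-s["ee_pos"]*1000).round(1),"turn",np.radians((a-y+90)%180-90).round(3))
E
```

```text
t 0.1 pos [ 232.1 -525.3  204.4] yawjaw -66.2 down [-0.001  0.002 -1.   ] F [-0.22 -0.64  0.42] op 0.998 q [-1.31  0.21  1.54 -0.    1.39 -0.15]
-97 [ 560.8 -198.1   17. ] jaw -40.8 rel [ 328.7  327.2 -187.4] turn 0.443
-48 [ 586.2 -156.4   17. ] jaw -22.1 rel [ 354.2  368.9 -187.4] turn 0.77
0 [ 596.9 -109.9   17. ] jaw -3.7 rel [ 364.8  415.4 -187.4] turn 1.09
48 [592.4 -62.3  17. ] jaw 14.6 rel [ 360.3  463.  -187.4] turn 1.41
97 [572.5 -17.7  17. ] jaw 33.3 rel [ 340.5  507.6 -187.4] turn -1.405
```

drive_tool([
  [41,41,0,0.055],
  [82,82,0,0.11],
  [123,123,0,0.166],
  [164,164,0,0.22],
  [205,205,-20,0.277],
  [246,246,-40,0.332],
  [287,287,-60,0.388],
  [328.7,327.2,-80,0.443],
], hand=-1)

```text
time_s: 1.1
ee_pos: [0.5618, -0.1972, 0.1244]
tool_rot: [-0.295, 0.643, -0.643, 0.295]
force: [-0.1, -1.0, -0.2]
opening: 0.193
```

drive_tool([
  [0,0,-10,0],
  [0,0,-20,0],
  [0,0,-40,0],
  [0,0,-60,0],
  [0,0,-60,0],
])

```text
time_s: 1.72
ee_pos: [0.5585, -0.199, 0.0632]
tool_rot: [-0.295, 0.645, -0.642, 0.293]
force: [-0.2, 1.1, 1.1]
opening: 0.007
```

```bash
python3 - <<'E'
from plan import *
s,y=state()
p,a=tgt(-97);print((p-s["ee_pos"]*1000).round(1),a-y)
for n,(x0,y0,w,h,k) in dict(top=(400,180,100,110,5),side=(270,60,130,140,4)).items():
    c=env.capture(n); im=cv2.resize(c["image"][y0:y0+h,x0:x0+w,::-1],None,fx=k,fy=k,interpolation=cv2.INTER_CUBIC)
    q=(proj(c,s["ee_pos"])[0]-[x0,y0]+.5)*k; cv2.drawMarker(im,tuple(int(v) for v in q),(255,255,255),0,20)
    cv2.imwrite(f"pics/{n}1.png",im)
E
```

```text
t 1.73 pos [ 558.5 -199.    63.2] yawjaw -40.9 down [-0.004  0.002 -1.   ] F [-0.24  1.14  1.06] op 0.007 q [-0.49  0.4   1.61 -0.    1.14  0.23]
[  2.3   0.9 -46.2] 0.1275445844321652
```

View pics/top1.png

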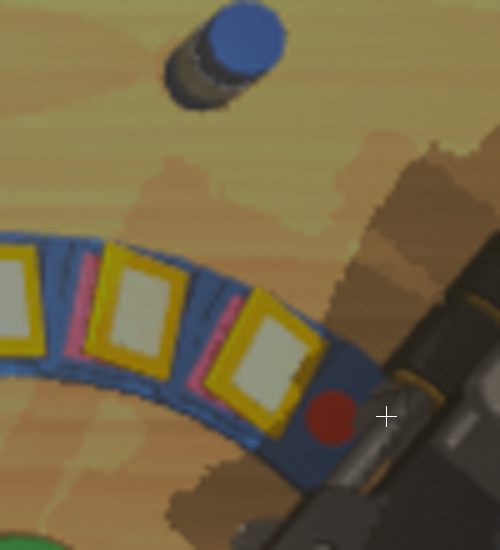

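View pics/side1.png

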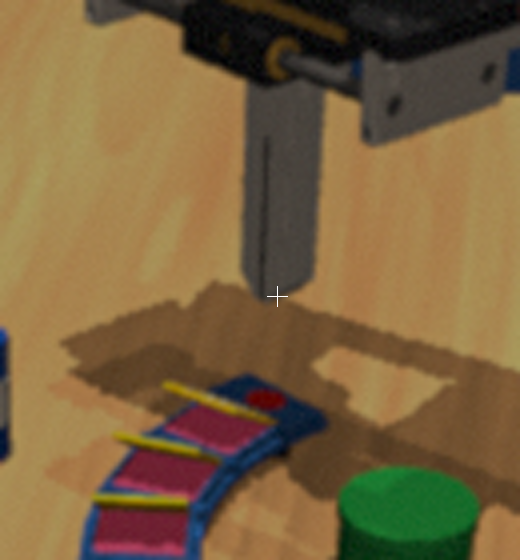

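Marker and fingertip coincide in both views, with the closed tip above the red dot at (333,418) in the top crop. Next I descend to just above the pad.

drive_tool([
  [0,0,-15,0],
  [0,0,-28,0],
  [0,0,-38,0],
  [0,0,-42,0],
  [0,0,-42,0],
  [0,0,-42,0],
  [0,0,-42,0],
])

```text
time_s: 2.7
ee_pos: [0.5614, -0.199, 0.024]
tool_rot: [0.294, -0.643, 0.643, -0.295]
force: [0.1, 0.8, -0.2]
opening: 0.005
```

```bash
python3 - <<'E'
from plan import *
s,y=state()
p,a=tgt(-97);print((p-s["ee_pos"]*1000).round(1),a-y)
E
```

```text
t 2.7 pos [ 561.4 -199.    24. ] yawjaw -40.8 down [ 0.001 -0.001 -1.   ] F [ 0.11  0.84 -0.19] op 0.005 q [-0.49  0.45  1.63 -0.    1.06  0.23]
[-0.6  1.  -7. ] 0.008176895429151898
```

drive_tool([
  [0,1,-2,0],
  [0,1,-4,0],
  [0,1,-6,0],
  [0,1,-6,0],
  [0,1,-6,0],
])

```text
time_s: 3.32
ee_pos: [0.5609, -0.1978, 0.0174]
tool_rot: [-0.294, 0.643, -0.643, 0.294]
force: [1.2, -0.2, -0.2]
opening: 0.004
```

```bash
python3 - <<'E'
from plan import *
s,y=state()
E
```

```text
t 3.33 pos [ 560.9 -197.8   17.4] yawjaw -40.8 down [-0.  0. -1.] F [ 1.18 -0.16 -0.2 ] op 0.004 q [-0.48  0.46  1.63  0.    1.05  0.23]
```

drive_tool([
  [0,0,-1.5,0],
  [0,0,-1.5,0],
])

```text
time_s: 3.58
ee_pos: [0.5611, -0.1979, 0.0161]
tool_rot: [0.294, -0.643, 0.643, -0.294]
force: [-0.5, -0.6, 1.1]
opening: 0.006
```

```bash
python3 - <<'E'
from plan import *
s,y=state()
c=env.capture("side"); s,y=state()
x0,y0,w,h,k=270,60,130,140,4
im=cv2.resize(c["image"][y0:y0+h,x0:x0+w,::-1],None,fx=k,fy=k,interpolation=cv2.INTER_CUBIC);cv2.imwrite("pics/side2.png",im)
E
```

```text
t 3.58 pos [ 561.1 -197.9   16.1] yawjaw -40.8 down [ 0. -0. -1.] F [-0.53 -0.57  1.06] op 0.006 q [-0.48  0.46  1.63 -0.    1.05  0.23]
t 3.62 pos [ 561.1 -197.9   16.1] yawjaw -40.8 down [ 0. -0. -1.] F [-0.27  0.11  2.34] op 0.005 q [-0.48  0.46  1.63 -0.    1.05  0.23]
```

View pics/side2.png

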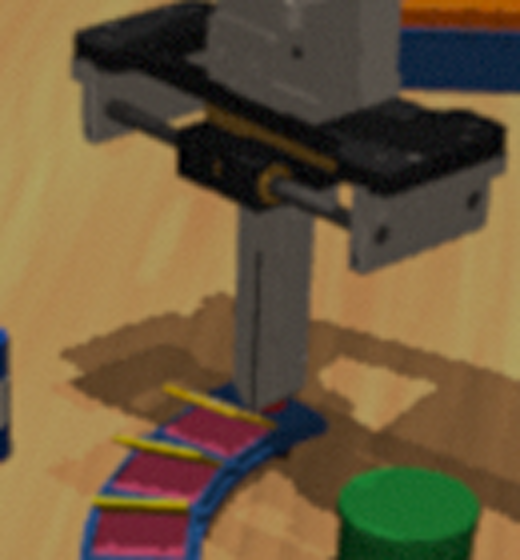

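The fingertip sits on the red dot with light contact (z 16.1 mm, 1–2 N). Now I'll tabulate the stroke.

```bash
python3 - <<'E'
from plan import *
for k in range(5):
    p0,a0=tgt(-97+38.8*k)
    print([[*(np.round((tgt(-97+38.8*k+4.85*i)[0]-p0)[:2],1).tolist()),0,round(4.85*i/150,3)] for i in range(1,9)])
E
```

```text
[[3.1, 3.7, 0, 0.032], [6.1, 7.5, 0, 0.065], [9.0, 11.5, 0, 0.097], [11.7, 15.5, 0, 0.129], [14.3, 19.6, 0, 0.162], [16.8, 23.7, 0, 0.194], [19.1, 28.0, 0, 0.226], [21.3, 32.3, 0, 0.259]]
[[2.1, 4.4, 0, 0.032], [4.0, 8.9, 0, 0.065], [5.7, 13.4, 0, 0.097], [7.3, 17.9, 0, 0.129], [8.8, 22.6, 0, 0.162], [10.1, 27.2, 0, 0.194], [11.3, 31.9, 0, 0.226], [12.3, 36.7, 0, 0.259]]
[[0.9, 4.8, 0, 0.032], [1.6, 9.6, 0, 0.065], [2.1, 14.4, 0, 0.097], [2.5, 19.2, 0, 0.129], [2.7, 24.1, 0, 0.162], [2.8, 28.9, 0, 0.194], [2.8, 33.8, 0, 0.226], [2.5, 38.6, 0, 0.259]]
[[-0.4, 4.8, 0, 0.032], [-0.9, 9.7, 0, 0.065], [-1.6, 14.5, 0, 0.097], [-2.5, 19.2, 0, 0.129], [-3.5, 24.0, 0, 0.162], [-4.7, 28.7, 0, 0.194], [-6.0, 33.3, 0, 0.226], [-7.4, 38.0, 0, 0.259]]
[[-1.6, 4.6, 0, 0.032], [-3.4, 9.1, 0, 0.065], [-5.3, 13.6, 0, 0.097], [-7.3, 17.9, 0, 0.129], [-9.5, 22.3, 0, 0.162], [-11.8, 26.5, 0, 0.194], [-14.3, 30.7, 0, 0.226], [-16.9, 34.8, 0, 0.259]]
```

drive_tool([
  [3.1,3.7,-1,0.032],
  [6.1,7.5,-1,0.065],
  [9.0,11.5,-1,0.097],
  [11.7,15.5,-1,0.129],
  [14.3,19.6,-1,0.162],
  [16.8,23.7,-1,0.194],
  [19.1,28.0,-1,0.226],
  [21.3,32.3,-1,0.259],
])

```text
time_s: 4.62
ee_pos: [0.5825, -0.1653, 0.015]
tool_rot: [0.376, -0.599, 0.599, -0.376]
force: [-0.0, -1.3, 2.5]
opening: 0.003
```

```bash
python3 - <<'E'
from plan import *
s,y=state();print(tgt(-58.2))
c=env.capture("side"); s,y=state()
x0,y0,w,h,k=270,60,130,140,4
im=cv2.resize(c["image"][y0:y0+h,x0:x0+w,::-1],None,fx=k,fy=k,interpolation=cv2.INTER_CUBIC);cv2.imwrite("pics/side3.png",im)
E
```

```text
t 4.62 pos [ 582.5 -165.3   15. ] yawjaw -25.8 down [ 0. -0. -1.] F [-0.02 -1.33  2.49] op 0.003 q [-0.42  0.48  1.6  -0.    1.05  0.03]
(array([ 582.06410642, -165.76332919,   17.        ]), np.float64(-25.960762451075944))
t 4.67 pos [ 582.7 -164.7   15. ] yawjaw -25.8 down [ 0.  0. -1.] F [ 0.1  -0.66  2.11] op 0.008 q [-0.42  0.48  1.6   0.    1.05  0.03]
```

View pics/side3.png

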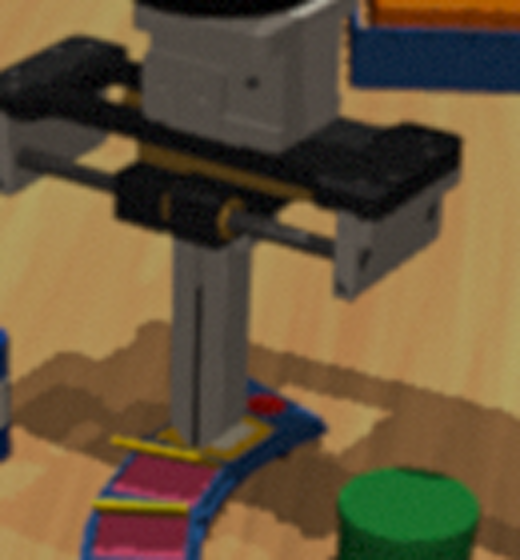

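Cover 1 is down flat (yellow frame around (235,435)) and the force is about 2 N. Continuing.

drive_tool([
  [2.1,4.4,0,0.032],
  [4.0,8.9,0,0.065],
  [5.7,13.4,0,0.097],
  [7.3,17.9,0,0.129],
  [8.8,22.6,0,0.162],
  [10.1,27.2,0,0.194],
  [11.3,31.9,0,0.226],
  [12.3,36.7,0,0.259],
])

```text
time_s: 5.68
ee_pos: [0.5947, -0.1284, 0.015]
tool_rot: [0.45, -0.546, 0.546, -0.45]
force: [-0.3, -2.2, 2.7]
opening: 0.004
```

drive_tool([
  [0.9,4.8,0,0.032],
  [1.6,9.6,0,0.065],
  [2.1,14.4,0,0.097],
  [2.5,19.2,0,0.129],
  [2.7,24.1,0,0.162],
  [2.8,28.9,0,0.194],
  [2.8,33.8,0,0.226],
  [2.5,38.6,0,0.259],
])

```text
time_s: 6.68
ee_pos: [0.597, -0.0898, 0.0149]
tool_rot: [-0.517, 0.483, -0.483, 0.517]
force: [0.9, -2.1, 1.4]
opening: 0.006
```

```bash
python3 - <<'E'
from plan import *
print(tgt(19.4))
c=env.capture("side"); s,y=state()
x0,y0,w,h,k=250,100,130,140,4
im=cv2.resize(c["image"][y0:y0+h,x0:x0+w,::-1],None,fx=k,fy=k,interpolation=cv2.INTER_CUBIC);cv2.imwrite("pics/side4.png",im)
E
```

```text
(array([596.89066982, -90.4717411 ,  17.        ]), np.float64(3.6802541503586466))
t 6.72 pos [597.  -89.2  14.9] yawjaw 3.9 down [ 0.     0.001 -1.   ] F [-0.43 -0.78  2.58] op 0.007 q [-0.29  0.48  1.61  0.    1.05 -0.36]
```

View pics/side4.png

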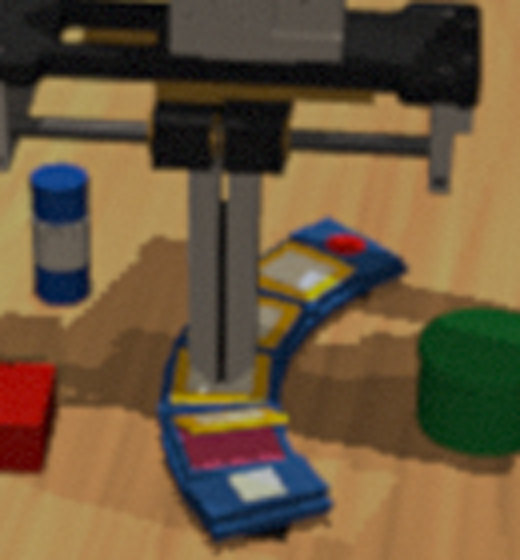

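Covers 1 and 2 are flat, cover 3 is going down under the tip, and cover 4 is still raised at about (230,420). Continuing to the white square.

drive_tool([
  [-0.4,4.8,0,0.032],
  [-0.9,9.7,0,0.065],
  [-1.6,14.5,0,0.097],
  [-2.5,19.2,0,0.129],
  [-3.5,24.0,0,0.162],
  [-4.7,28.7,0,0.194],
  [-6.0,33.3,0,0.226],
  [-7.4,38.0,0,0.259],
])

```text
time_s: 7.72
ee_pos: [0.5895, -0.0518, 0.0149]
tool_rot: [-0.575, 0.412, -0.412, 0.575]
force: [0.7, -1.4, 2.0]
opening: 0.005
```

drive_tool([
  [-1.6,4.6,0,0.032],
  [-3.4,9.1,0,0.065],
  [-5.3,13.6,0,0.097],
  [-7.3,17.9,0,0.129],
  [-9.5,22.3,0,0.162],
  [-11.8,26.5,0,0.194],
  [-14.3,30.7,0,0.226],
  [-16.9,34.8,0,0.259],
])

```text
time_s: 8.72
ee_pos: [0.5726, -0.0171, 0.015]
tool_rot: [-0.623, 0.335, -0.335, 0.623]
force: [0.7, 0.3, 2.7]
opening: 0.005
```

```bash
python3 - <<'E'
from plan import *
print(tgt(97))
c=env.capture("side"); s,y=state()
x0,y0,w,h,k=250,100,130,140,4
im=cv2.resize(c["image"][y0:y0+h,x0:x0+w,::-1],None,fx=k,fy=k,interpolation=cv2.INTER_CUBIC);cv2.imwrite("pics/side5.png",im)
E
```

```text
(array([572.5405223 , -17.70003962,  17.        ]), np.float64(33.32127075179323))
t 8.78 pos [572.2 -16.6  14.9] yawjaw 33.6 down [-0.  0. -1.] F [ 1.06 -0.25  1.87] op 0.01 q [-0.18  0.43  1.69  0.    1.02 -0.77]
```

View pics/side5.png

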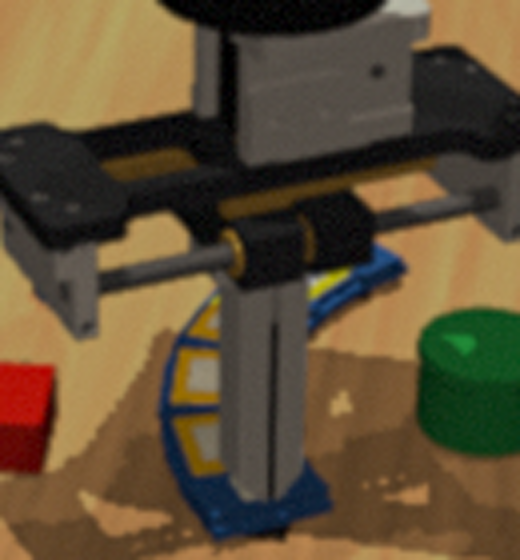

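All covers are flat and the tip is on the white square. I'll lift straight up, then move clear.

drive_tool([
  [0,0,5,0],
  [0,0,15,0],
  [0,0,40,0],
  [0,0,80,0],
  [0,0,130,0],
  [-20,50,160,0],
  [-40,100,180,0],
  [-50,150,180,0],
])

```text
time_s: 9.78
ee_pos: [0.5231, 0.134, 0.1979]
tool_rot: [-0.621, 0.334, -0.337, 0.623]
force: [0.6, -0.0, -0.8]
opening: 0.001
```

drive_tool([
  [-10,50,0,0],
  [-20,100,0,0],
  [-20,100,0,0],
  [-20,100,0,0],
  [-20,100,0,0],
])

```text
time_s: 10.4
ee_pos: [0.503, 0.2313, 0.195]
tool_rot: [0.622, -0.336, 0.336, -0.622]
force: [-0.3, -0.4, 0.4]
opening: 0.002
```

```bash
python3 - <<'E'
from plan import *
for n,(x0,y0,w,h,k) in dict(top=(325,150,170,180,3.3),side=(200,130,200,120,4)).items():
    c=env.capture(n); d=cv2.absdiff(c["image"],load(n)["image"]).max(2)
    a=c["image"][y0:y0+h,x0:x0+w,::-1]
    cv2.imwrite(f"pics/{n}6.png",cv2.resize(a,None,fx=k,fy=k,interpolation=cv2.INTER_CUBIC)[:600])
state()
E
```

```text
t 10.5 pos [503.1 231.3 194.9] yawjaw 33.3 down [-0. -0. -1.] F [-0.58 -0.09  0.35] op 0.005 q [ 0.27  0.17  1.61 -0.    1.37 -0.31]
```

View pics/top6.png

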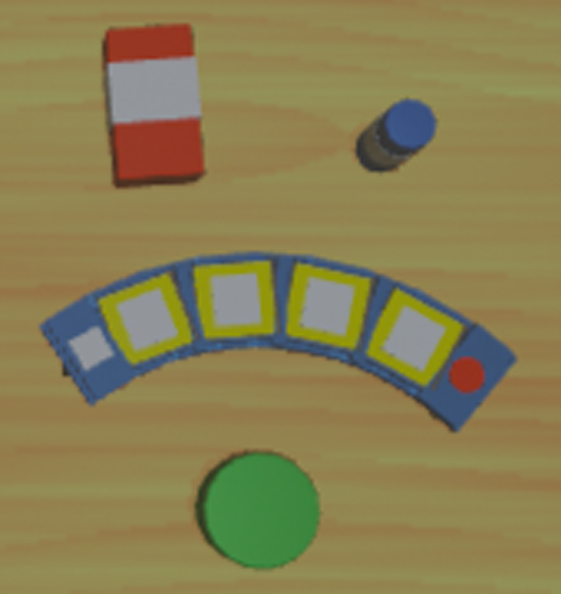

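View pics/side6.png

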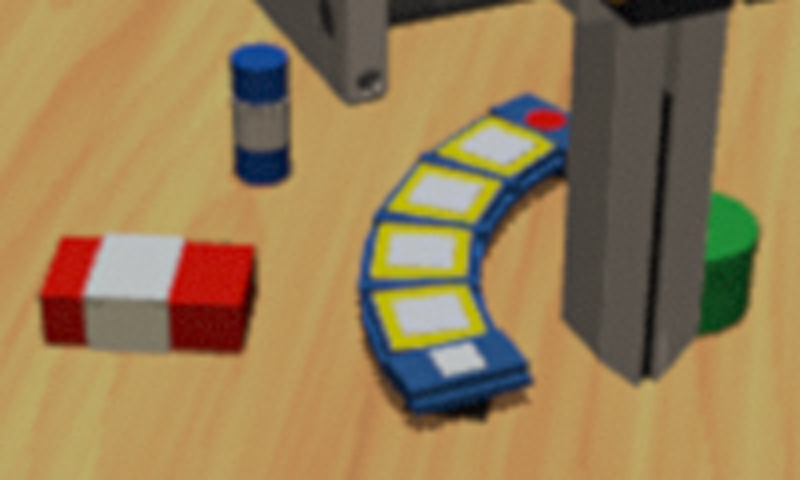

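All four covers lie flat, and the tin, carton and roll are at the same pixels as before. The hand is clear, 195 mm up.

```bash
python3 -c "
from rig import env
print(env.sign_off())"
```

```text
the job is handed in; nothing more can be done
None
```

All four ticket covers were laid flat in one stroke from the red dot to the white square, and the job is handed in.

- **Stroke:** the closed fingertips stayed pressed about 2 mm into the springy rail the whole way. The upward force readings between moves were about 1.4 to 2.7 N, with noise of about 1 N. The hand then lifted straight up and moved clear, finishing about 195 mm above the counter. The clock read about 10.5 s at the end.
- **Last checks:** the top view showed all four covers shut, and the tin, carton and roll showed no visible movement. The side view agreed for the covers, carton and roll. The hand hid part of the tin there.
- **Disagreement:** the two cameras differed by 2 to 3 mm on the rail's position, so I used a point between them. No check failed.

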